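# Clamp an enclosure in a draw-latch fixture

## Task

Clamp the die-cast aluminium enclosure in the blue fixture, ready for drilling: set it flat on the bed, squarely and centrally between the two jaws and lengthwise along the fixture, and slide the red jaw up against it; if the wire loop hangs over the bed, fold it back first. Then, with the lever still up, hook the loop's cross bar down behind the keeper prongs on the red jaw, and press the lever down flat over centre so that the loop is drawn tight. Leave the other things on the desk where they stand.

Things in the scene. Friction and masses are not known exactly. Their poses are not given: they have to be found in the camera images.
- fixture: Blue clamping fixture, fixed to the desk; base 296 x 96 x 12 mm. Origin: on the desk under the fixed jaw's clamping face, on the centre line; x runs along the fixture to the red sliding jaw, z up; the base spans x = -126 to +170 mm. Its top (z = 12 mm) is the bed. The fixed jaw (62 mm wide, top z = 50 mm) fills x = -62 to 0; its clamping face is x = 0. No side walls.
- jaw: Red sliding jaw, 62 mm wide; slides along the fixture's x (friction 2.5 N), its clamping face between x = 70 and 120 mm of the fixture. Origin: on the bed, 12 mm above the desk, at the foot of that face, which looks to -x at the fixed jaw; axes as the fixture's. Face 34 mm tall; behind it a body to x = 40 mm, 24 mm tall (side cheeks 37 mm); its flat rear face (x = 40 mm) can be pushed.
- keeper_seat (a point): On the red jaw, where the cross bar's middle sits when tight: 17 mm behind the jaw's face, 66 mm above the desk. Keeper: two steel prongs at y = -25 and +25 mm, 10 mm wide, x = 2 to 12 mm behind the face, tops 80 mm above the desk, with lips to x = 16 mm from 75 to 80 mm up. The bar lies behind them on red rests 59.5 mm above the desk. Between the prongs 40 mm are open.
- lever_pivot (a point): The lever's fixed hinge axis (along the fixture's y) on the fixed jaw: fixture x = -45 mm, 66 mm above the desk.
- lever (a joint): Lever angle, rad: 0 = closed, flat, pointing to the fixture's -x (away from the keeper); grows as it is raised; 1.57 upright; 1.9 leans a little to the red jaw; stop at 2.05. Friction 0.3 N m keeps it where it is left. With the loop hooked the pull is greatest at 0.2 rad (dead centre); below that it goes on to its stop at 0. Pressing it down takes 5 to 12 N near the tip.
- lever_tip (a point): Middle of the lever's red end, 68 mm along the lever from the pivot, on the face that is uppermost when closed and looks to the red jaw when upright. This face lies 10.5 mm off the radial line through the pivot. The lever is 24 mm wide, 6 mm thick, 74 mm long, and stands between the loop's wires.
- loop_pin (a point): Axis (along the fixture's y) of the pin on the lever, 20 mm from the lever pivot, about which the wire loop turns. With a = lever - 0.2 rad it lies at pivot + 20 mm x (-cos a, sin a) in the fixture's x, z. Friction (0.06 N m) keeps the loop only within about 30 degrees of upright; beyond that it falls: towards the red jaw, or back over the lever to a stop 4.3 - lever rad above fixture +x.
- loop_bar (a point): Middle of the loop's steel cross bar, 10 mm diameter, 62 mm long along the fixture's y, 153.5 mm from the loop pin; its two 6 mm wires run at y = -37 and +37 mm. Springs let it draw out up to 8 mm (10 N preload, 4 N per mm). With the lever at 1.7 or more and the jaw against the enclosure the bar comes down 10 to 20 mm clear behind the prongs; lowering the lever draws it on to them.
- enclosure: Loose die-cast aluminium enclosure with a flat lid, 76 x 54 x 38 mm (x, y, z of its frame), about 0.3 kg. Origin: centre of its underside. Lies flat on the desk; its long side (x) goes along the fixture's x, either way round, and the jaws press on its two 54 x 38 mm ends.
- solvent_bottle: Bystander: white bottle with a red spout, 43 mm diameter, 118 mm tall, upright. Origin: centre of the underside.
- screw_jar: Bystander: small clear jar of screws with a black lid, 56 mm diameter, 58 mm tall. Origin: centre of the underside.
- spool: Bystander: black-flanged spool of solder wire standing on its flange, 54 mm diameter, 41 mm tall. Origin: near the centre of the underside.
- screwdriver: Bystander: blue-handled screwdriver lying flat, 207 mm long along its y axis, 26 mm wide. Origin: under its middle.

How it is judged:
On the way, in this order (a step that is already met when the one before it is completed fails the run):
1. the enclosure lies flat and square on the bed between the jaws (x of enclosure in the frame of fixture between 0.034 and 0.08 m and y of enclosure in the frame of fixture between -0.012 and 0.012 m and z of enclosure in the frame of fixture between 0.008 and 0.016 m and angle between enclosure's own z axis and vertical below 0.1 rad and angle between the x axis of enclosure and the x axis of fixture, either way round below 0.15 rad), for 0.2 s.
2. with the lever still up, the loop's cross bar is down behind the keeper prongs (all of step 1 and x of loop_bar in the frame of jaw between 0.013 and 0.055 m and z of loop_bar in the frame of jaw between 0.045 and 0.0605 m and value of joint lever above 1 rad), for 0.2 s.
3. the lever is pressed down over centre and the loop is tight (value of joint lever below 0.1 rad and x of loop_bar in the frame of jaw between 0.013 and 0.055 m and z of loop_bar in the frame of jaw between 0.045 and 0.0605 m and contact force between jaw and enclosure above 6 N), for 0.2 s.
At the end, for the whole second after the job is handed in: Enclosure flat on the bed, 12 mm or less off the centre line, square within 0.06 rad, centre under 42 mm from the fixed jaw's face, at rest; cross bar behind the prongs, below their lips; lever within 0.1 rad of flat; both jaws press the enclosure with over 6 N (all of step 1 and all of step 3 and contact force between fixture and enclosure above 6 N and x of enclosure in the frame of fixture below 0.042 m and angle between the x axis of enclosure and the x axis of fixture, either way round below 0.06 rad and linear speed of enclosure below 0.01 m/s); the robot touches nothing.
It fails at once if the bottle is disturbed (moved more than 25 mm) (distance of solvent_bottle from where it was at the start of the episode above 0.025 m).
It fails at once if the screw jar is disturbed (moved more than 25 mm) (distance of screw_jar from where it was at the start of the episode above 0.025 m).
It fails at once if the solder spool is disturbed (moved more than 25 mm) (distance of spool from where it was at the start of the episode above 0.025 m).
It fails at once if the screwdriver is disturbed (moved more than 25 mm) (distance of screwdriver from where it was at the start of the episode above 0.025 m).
It also fails if it takes over 72 s, if anything falls off the work surface, if the arm or the gripper's body presses on something with over 40 N, if the wrist force passes 120 N, or if a joint passes its speed limit or range.

## Robot

A 6-joint arm with a two-finger parallel gripper is mounted at the origin on a cart in front of the work surface, level with it; the furniture and walls round the work are solid. World frame = base frame: x ahead of the robot, y to its left, z up, the work surface at z = 0. Lengths are in m, angles in rad, forces in N, time in s.
With the tool pointing down it reaches from about 0.15 to 0.775 m from the base axis. Payload 6.1 kg.
Tool frame: the origin (TCP) lies between the finger pads; the fingertips stand 11 mm ahead of it and the grasp point (between the pads) lies 8 mm behind it; z points along the fingers, y is the line along which they close (so a half turn about z gives the same grasp; the last joint's range is limited). The gripper opens to 85 mm and grips with 20 to 120 N. Pads are 22 mm wide; open, the fingers measure 114 mm over their backs; the gripper's body (76 mm by 85 mm) begins 54 mm behind the grasp point. The pads swing forward as they close: fully open they stand 13 mm farther back than shut.
Start: joints at [-1.163, 0.126, -0.04, 1.405, 0, 1.571], TCP at [0.208, -0.482, 0.242] pointing down, gripper open.
Joint ranges: [-2.72, 2.72], [-0.95, 1.95], [-1.27, 1.35], [-1.78, 2.02], [-1.46, 1.47], [-3.14, 3.14]. Speed limits (rad/s): [2.39, 2.39, 3.01, 3.14, 3.14, 3.14].

## Interface

Orientations are given as a unit quaternion [w, x, y, z].
In Python, from cell import ctrl gives the robot as it stands. The module is installed in compiled form; this text tells all that it offers.
- The arm moves only by the tool move_arm, never from a script. Its argument "series" is a list of rows, each an object with "linear": the shift along the world's x, y, z in units of 0.4 m (1.0 is 0.4 m), a list of three; "turn": the turn, a rotation vector about the world's x, y, z in units of pi/2 rad (1.0 is pi/2 rad), a list of three; "jaw": the closure, from -1 (fully open) to 1 (shut). A call has exactly 10 rows; each row is the pose to reach, as a shift and turn from the pose commanded when the call began; what a row does not reach only later rows make up. A row lasts 1/12 s, in which the tool goes at most 41.7 mm and 7.16 degrees, less where a joint would pass 70% of its speed; a pose out of reach is approached as far as the arm can. A call with a number of a shift or a turn outside -1 to 1 is refused whole. A call with a gripper value outside its range is refused whole. The fingers move at their own pace and stop on an object; "newtons" is the grip in N (left out, the last holds). Time passes only in rows, so rows that repeat a pose let the fingers close, or fill a call up. It gives the time, the measured TCP pose, the force, the opening and the grip force at its end, in the units of the state.
- ctrl.get_state(): the state, without advancing time (a new reading comes with each control period).
- ctrl.camera(name): name is "side" or "top" or "wrist"; returns a dict with "img" (480x640x3 uint8, red, green, blue), "camera_matrix" (3x3 intrinsics, pixels), "k1" (the pictures are not rectified: a ray, as slopes to the right and down, at radius r is drawn at 1 + k1 r^2 times it, then the intrinsics apply), "origin" and "attitude" of the camera in the world. Camera axes: x right, y down, z forward; pixel columns grow to the right and rows downward; lengths in m; the calibration is good to about 2 mm. A picture is of the moment at which its call begins. There is no depth.
- ctrl.job_done(): hands the job in; it is judged then, once.
Trained networks look in a picture, given as the dict that the camera call returned (one of the last four; its "shot" number tells which), for a name from the list of things; names that differ only in an ending like _2 or _b are one class to them, and where a whole thing is asked for, a point or a joint stands for the part that bears it (a point fixed in the world has none). Each returns a list of dicts, best first, with "score" (0 to 1); they miss things now and then, are a little off and sometimes report something else, mostly with a low value. They report only what shows in the picture. A call takes as long as a camera call.
- ctrl.recognise(query, picture): "extent" ([left, top, right, bottom] in pixels, round what is visible of it).
- ctrl.pinpoint(query, picture): "position" ([column, row] in pixels: a listed point, or the origin of a listed thing).
The state is a dict: "clock": time; "joint_pos": joint angles; "dq": joint speeds; "joint_efforts": joint torques, N m; "ee_pos": TCP position; "tool_rot": TCP orientation; "wrist_force": force on the tool from outside, world axes, zero at the start; "torque": the same for the moment, N m; "grip_width": opening from 0.0 (shut) to 1.0 (fully open); "finger_force": force on a finger pad.
Only numpy, scipy, OpenCV 4.12 (cv2) and the standard library are available. Lean on these libraries where they do the work, as an engineer would, in place of code of your own. Each camera call takes 0.05 s, during which the arm holds its last target. There are 200 camera calls.

## Working session

There is one attempt and no reset: what is moved stays moved. The work goes in short steps, Python scripts to look and compute and a tool call to move; the robot and the scene stay as the last step left them, time stands still between calls to the robot, and variables do not carry over. Pictures are saved under pics/ and viewed, at most 10 in all, crops included, and the job is handed in when it is done.

Besides the shell and the picture viewer there is one more tool, called as name(argument=value, ...), one argument or row to a line, values as JSON. move_arm: Moves the arm, as the interface text tells. Shifts and turns lie within -1 to 1; 1 stands for 0.4 m of shift or pi/2 rad of turn. Its arguments: {"type":"object","properties":{"series":{"type":"array","items":{"type":"object","properties":{"linear":{"type":"array","items":{"type":"number"}},"turn":{"type":"array","items":{"type":"number"}},"jaw":{"type":"number"}}}},"newtons":{"type":"number"}},"required":["series"]}

```bash
mkdir -p pics; cat > h.py <<'E'
import numpy as np, cv2
from cell import ctrl
from scipy.spatial.transform import Rotation as R
def rot(q): q=np.asarray(q,float); return R.from_quat(q[[1,2,3,0]]).as_matrix() if q.shape==(4,) else q
def ray(p,px):
    K=np.array(p["camera_matrix"]);k=p["k1"]
    d=np.array([(px[0]-K[0,2])/K[0,0],(px[1]-K[1,2])/K[1,1]]);s=d.copy()
    for _ in range(30): s=d/(1+k*(s@s))
    v=rot(p["attitude"])@np.array([s[0],s[1],1]); return np.array(p["origin"]),v/np.linalg.norm(v)
def atz(p,px,z):
    o,v=ray(p,px); return o+v*(z-o[2])/v[2]
def proj(p,X):
    c=rot(p["attitude"]).T@(np.asarray(X)-np.array(p["origin"])); s=c[:2]/c[2]; s=s*(1+p["k1"]*(s@s))
    K=np.array(p["camera_matrix"]); return np.array([K[0,0]*s[0]+K[0,2],K[1,1]*s[1]+K[1,2]])
def tri(rs):
    A=np.zeros((3,3));b=np.zeros(3)
    for o,v in rs: M=np.eye(3)-np.outer(v,v);A+=M;b+=M@o
    return np.linalg.solve(A,b)
def save(p,n): cv2.imwrite(f"pics/{n}.png",p["img"][:,:,::-1])
E
python3 - <<'E'
from h import *
np.set_printoptions(precision=4,suppress=True)
P={n:ctrl.camera(n) for n in ["top","side","wrist"]}
for n,p in P.items(): save(p,n+"0"); print(n,p["origin"],rot(p["attitude"])[:,2],p["camera_matrix"][0][0],p["k1"])
for q in ["fixture","jaw","keeper_seat","lever_pivot","lever_tip","loop_pin","loop_bar","enclosure","solvent_bottle","screw_jar","spool","screwdriver"]:
  for n in ["top","side"]:
    r=ctrl.pinpoint(q,P[n])[:2]; print(q,n,[(np.round(a["position"],1),round(a["score"],2)) for a in r], atz(P[n],r[0]["position"],0) if r else "")
  
E
cp pics/top0.png /dev/null
```

```text
top [0.4827 0.1026 1.2046] [ 0.087  -0.0052 -0.9962] 542.1269647336678 -0.14198268082142412
side [0.005  0.4523 0.9224] [ 0.4964 -0.3449 -0.7967] 471.4538792914209 -0.0773034955401313
wrist [ 0.276  -0.4526  0.3731] [-0.27   -0.1142 -0.9561] 342.89613434006486 -0.06111192639217986
fixture top [(array([328.9, 261.2]), 0.75)] [0.5589 0.0737 0.    ]
fixture side [(array([305.8, 184.6]), 0.61), (array([318.2, 248.5]), 0.57)] [ 0.7486 -0.0155  0.    ]
jaw top [(array([369.1, 249.2]), 0.86), (array([223.8, 288.2]), 0.41)] [ 0.587  -0.0158  0.    ]
jaw side [(array([339.9, 218.3]), 0.94)] [ 0.6025 -0.0238 -0.    ]
keeper_seat top [(array([381.3, 244.2]), 0.55)] [ 0.5986 -0.0431  0.    ]
keeper_seat side [(array([350.5, 200.6]), 0.86)] [ 0.6361 -0.0818  0.    ]
lever_pivot top [(array([311.4, 262.2]), 0.76)] [0.5562 0.1126 0.    ]
lever_pivot side [(array([308.1, 242.3]), 0.7)] [0.5835 0.0849 0.    ]
lever_tip top [(array([320. , 259.1]), 0.74)] [0.5633 0.0936 0.    ]
lever_tip side [(array([314.1, 217. ]), 0.97), (array([342.2, 222.3]), 0.36)] [0.6421 0.0284 0.    ]
loop_pin top [] 
loop_pi
[... 302 characters left out ...]
 ]
enclosure side [(array([350.6, 198.6]), 0.74), (array([245.2, 317.3]), 0.69)] [ 0.6416 -0.0862  0.    ]
solvent_bottle top [(array([297.9, 340.3]), 0.59), (array([222. , 213.2]), 0.4)] [0.383 0.14  0.   ]
solvent_bottle side [(array([337. , 314.5]), 0.96)] [0.3835 0.1398 0.    ]
screw_jar top [(array([221. , 214.1]), 0.69)] [0.6617 0.3178 0.    ]
screw_jar side [(array([204.4, 268.3]), 0.76)] [0.6541 0.3291 0.    ]
spool top [(array([350. , 187.9]), 0.88)] [0.7253 0.0279 0.    ]
spool side [(array([302.9, 197.8]), 0.8)] [0.7129 0.0168 0.    ]
screwdriver top [(array([440.9, 343.6]), 0.95)] [ 0.3783 -0.178   0.    ]
screwdriver side [(array([446. , 251.7]), 0.84)] [ 0.3752 -0.178   0.    ]
```

View pics/top0.png

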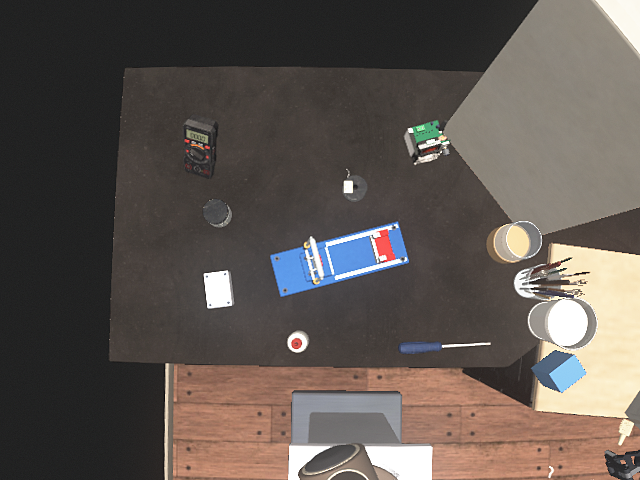

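View pics/side0.png

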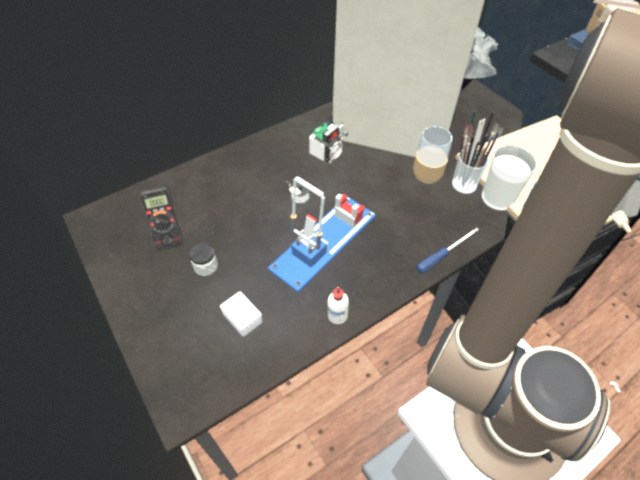

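The top view shows the fixture at (340,258) with the red jaw at (385,245), the lever and loop near upright at (315,258), and the enclosure at (218,289). The side view shows the loop standing about upright, with its bar near (308,185).

```bash
python3 - <<'E'
from h import *
np.set_printoptions(precision=4,suppress=True)
P={n:ctrl.camera(n) for n in ["top","side"]}
def rect(p,mask,z):
    n,l,st,_=cv2.connectedComponentsWithStats(mask.astype(np.uint8)); i=1+np.argmax(st[1:,4])
    c=cv2.convexHull(np.argwhere(l==i)[:,::-1].astype(np.int32))[:,0]
    w=np.array([atz(p,x,z)[:2] for x in c],np.float32)*1000
    return cv2.minAreaRect(w)
for n,p in P.items():
    h=cv2.cvtColor(p["img"],cv2.COLOR_RGB2HSV)
    m=(h[...,0]>100)&(h[...,0]<125)&(h[...,1]>150)&(h[...,2]>60)
    m[:, :250]=0; m[:,420:]=0; m[:210]=0; m[300:]=0
    print(n,"fix",rect(p,m,.012))
    m=(h[...,1]<60)&(h[...,2]>150); mm=np.zeros_like(m)
    if n=="top": mm[260:320,190:250]=m[260:320,190:250]
    else: mm[285:340,215:268]=m[285:340,215:268]
    print("enc",rect(p,mm,.038))
for q,i,j in [("loop_bar",1,0),("lever_tip",0,0),("lever_pivot",0,0),("keeper_seat",0,0),("jaw",0,0),("fixture",0,1)]:
    a=ctrl.pinpoint(q,P["top"]);b=ctrl.pinpoint(q,P["side"])
    if q=="loop_bar": a=sorted(a,key=lambda r:r["position"][0])[:1]; i=0
    try:print(q,tri([ray(P["top"],a[i]["position"]),ray(P["side"],b[j]["position"])]))
    except Exception as e:print(q,e)
E
```

```text
top fix ((564.3084716796875, 50.60612487792969), (93.65618896484375, 293.0823059082031), 15.61857795715332)
enc ((492.9622802734375, 313.1217956542969), (77.17094421386719, 57.49687194824219), 8.98731803894043)Traceback (most recent call last):
  File "<stdin>", line 13, in <module>
  File "<stdin>", line 5, in rect
    return _wrapfunc(a, 'argmax', axis=axis, out=out, **kwds)
    return bound(*args, **kwds)
ValueError: attempt to get argmax of an empty sequence
```

```bash
cat >> h.py <<'E'
yaw=np.deg2rad(15.62-90); FX=np.array([np.cos(yaw),np.sin(yaw),0]); FY=np.array([-FX[1],FX[0],0]); FO=np.array([.5643,.0506,0])-.022*FX
def tofix(X): d=np.asarray(X)-FO; return np.array([d@FX,d@FY,d[2]])
def fw(x,y,z): return FO+x*FX+y*FY+np.array([0,0,z])
def planeY(p,px,y=0):
    o,v=ray(p,px); t=(y-(o-FO)@FY)/(v@FY); return tofix(o+t*v)
E
python3 - <<'E'
from h import *
np.set_printoptions(precision=4,suppress=True)
P={n:ctrl.camera(n) for n in ["top","side"]}
for q in ["loop_bar","lever_tip","lever_pivot","keeper_seat","jaw","fixture","loop_pin"]:
    a=ctrl.pinpoint(q,P["top"]);b=ctrl.pinpoint(q,P["side"])
    for x in b[:2]: print(q,"side y=0 plane",planeY(P["side"],x["position"]),x["score"])
    for y in a[:2]:
      print("  top",y["position"])
      for x in b[:2]:
        X=tri([ray(P["top"],y["position"]),ray(P["side"],x["position"])]); print("  tri",tofix(X))
for X in [(0,0,.0),(0,0,.05),(-.126,.048,.012),(.17,.048,.012),(.17,-.048,.012),(-.126,-.048,.012)]: print(X,proj(P["side"],fw(*X)),proj(P["top"],fw(*X)))
im=np.vstack([cv2.resize(P["side"]["img"][160:300,240:400],(640,560))]); cv2.imwrite("pics/s1.png",im[:,:,::-1])
s=ctrl.get_state(); print(s["tool_rot"],s["ee_pos"])
p=ctrl.camera("wrist"); Rt=rot(s["tool_rot"]); print(Rt, Rt.T@(np.array(p["origin"])-s["ee_pos"]), Rt.T@rot(p["attitude"]))
E
```

```text
loop_bar side y=0 plane [-0.0486  0.      0.2561] 0.78
  top [316.3, 257.9]
  tri [-0.0355  0.0039  0.2427]
lever_tip side y=0 plane [-0.0198 -0.      0.1172] 0.89
  top [316.7, 261.9]
  tri [-0.0287 -0.0036  0.1287]
lever_pivot side y=0 plane [-0.0385  0.      0.0665] 0.75
lever_pivot side y=0 plane [-0.0147 -0.      0.1188] 0.49
  top [313.6, 263.2]
  tri [-0.0365  0.0018  0.0628]
  tri [-0.0336 -0.0079  0.1431]
keeper_seat side y=0 plane [ 0.1117 -0.      0.0698] 0.83
  top [380.2, 242.6]
  tri [0.1129 0.005  0.0653]
jaw side y=0 plane [ 0.1076  0.     -0.0072] 0.67
  top [369.9, 250.4]
  tri [ 0.0949 -0.0032  0.0075]
fixture side y=0 plane [-0.004  -0.     -0.0068] 0.67
  top [330.3, 260.7]
  tri [ 0.0015  0.0031 -0.0155]
loop_pin side y=0 plane [-0.0388  0.      0.0701] 0.88
(0, 0, 0.0) [318.2951 246.8495] [329.7645 261.4577]
(0, 0, 0.05) [318.4698 234.2462] [330.3809 259.9967]
(-0.126, 0.048, 0.012) [267.2649 266.0945] [269.1429 254.7134]
(0.17, 0.048, 0.012) [346.6768 194.5469] [398.0214 220.7731]
(0.17, -0.048, 0.012) [376.3741 213.0009] [409.6067 262.3566]
(-0.126, -0.048, 0.012) [298.0736 289.4599] [280.0666 296.8877]
[-0.      0.9793  0.2025  0.    ] [ 0.2082 -0.4819  0.2423]
[[ 0.918   0.3965 -0.    ]
 [ 0.3965 -0.918   0.    ]
 [ 0.     -0.     -1.    ]] [ 0.0738  0.0001 -0.1315] [[-0.0003 -0.9561 -0.2931]
 [ 1.     -0.0001 -0.0008]
 [ 0.0007 -0.2931  0.9561]]
```

View pics/s1.png

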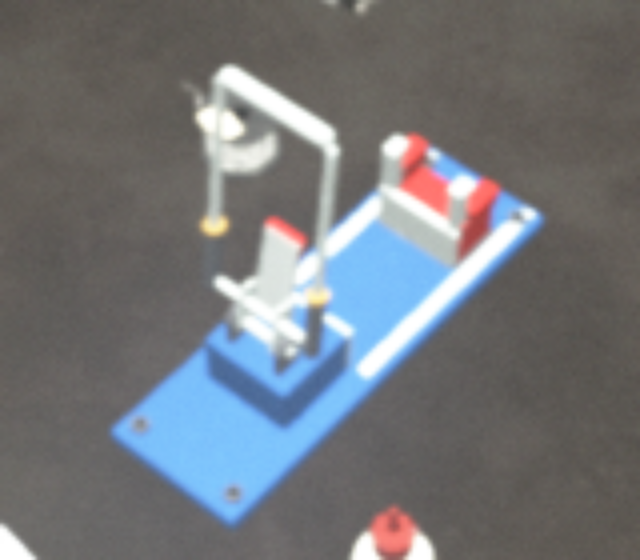

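The crop shows the loop standing upright over the fixed jaw, with its bar running (225,75) to (330,140). The bed between the jaws is clear and the red jaw is slid back, so no folding is needed. Next I move over the enclosure.

move_arm(
  series=[
    {"linear": [0.035,0.1,0],"turn": [0,0,-0.02],"jaw": -1},
    {"linear": [0.07,0.2,0],"turn": [0,0,-0.03],"jaw": -1},
    {"linear": [0.105,0.3,0],"turn": [0,0,-0.05],"jaw": -1},
    {"linear": [0.14,0.4,0],"turn": [0,0,-0.07],"jaw": -1},
    {"linear": [0.175,0.5,0],"turn": [0,0,-0.09],"jaw": -1},
    {"linear": [0.21,0.6,0],"turn": [0,0,-0.11],"jaw": -1},
    {"linear": [0.245,0.7,0],"turn": [0,0,-0.13],"jaw": -1},
    {"linear": [0.28,0.8,0],"turn": [0,0,-0.15],"jaw": -1},
    {"linear": [0.315,0.9,0],"turn": [0,0,-0.16],"jaw": -1},
    {"linear": [0.35,1.0,0],"turn": [0,0,-0.16],"jaw": -1},
  ],
)

```text
clock: 3.13
ee_pos: [0.3459, -0.0867, 0.2427]
tool_rot: [0.0, 0.997, 0.078, 0.001]
wrist_force: [1.4, -1.4, 0.4]
grip_width: 0.997
finger_force: 0.0
```

```bash
python3 -c "
from h import *
s=ctrl.get_state();print(s['joint_pos'],s['ee_pos'],rot(s['tool_rot']),s['clock'])"
```

```text
[-2.45732172e-01 -1.93784589e-01 -3.45811508e-01  1.41742134e+00
  2.11502156e-05  2.74063526e+00] [ 0.34587884 -0.08674047  0.24268122] [[ 9.87975914e-01  1.54602299e-01  1.31271309e-03]
 [ 1.54602824e-01 -9.87976656e-01 -3.07424175e-04]
 [ 1.24940140e-03  5.06676830e-04 -9.99999091e-01]] 3.1333
```

move_arm(
  series=[
    {"linear": [0.036,0.1,0],"turn": [0,0,0.079],"jaw": -1},
    {"linear": [0.072,0.2,0],"turn": [0,0,0.158],"jaw": -1},
    {"linear": [0.108,0.3,0],"turn": [0,0,0.237],"jaw": -1},
    {"linear": [0.144,0.4,0],"turn": [0,0,0.316],"jaw": -1},
    {"linear": [0.18,0.5,0],"turn": [0,0,0.395],"jaw": -1},
    {"linear": [0.216,0.6,0],"turn": [0,0,0.474],"jaw": -1},
    {"linear": [0.252,0.7,0],"turn": [0,0,0.553],"jaw": -1},
    {"linear": [0.288,0.8,0],"turn": [0,0,0.632],"jaw": -1},
    {"linear": [0.324,0.9,0],"turn": [0,0,0.711],"jaw": -1},
    {"linear": [0.36,0.99,0],"turn": [0,0,0.79],"jaw": -1},
  ],
)

```text
clock: 3.97
ee_pos: [0.4882, 0.3053, 0.2423]
tool_rot: [0.0, 0.763, 0.646, 0.0]
wrist_force: [0.4, -1.2, 1.1]
grip_width: 1.0
finger_force: 0.0
```

move_arm(
  series=[
    {"linear": [0,0,0],"turn": [0,0,0.079],"jaw": -1},
    {"linear": [0,0,0],"turn": [0,0,0.158],"jaw": -1},
    {"linear": [0,0,0],"turn": [0,0,0.237],"jaw": -1},
    {"linear": [0,0,0],"turn": [0,0,0.316],"jaw": -1},
    {"linear": [0,0,0],"turn": [0,0,0.395],"jaw": -1},
    {"linear": [0,0,0],"turn": [0,0,0.474],"jaw": -1},
    {"linear": [0,0,0],"turn": [0,0,0.553],"jaw": -1},
    {"linear": [0,0,0],"turn": [0,0,0.632],"jaw": -1},
    {"linear": [0,0,0],"turn": [0,0,0.711],"jaw": -1},
    {"linear": [0,0,0],"turn": [0,0,0.79],"jaw": -1},
  ],
)

```text
clock: 4.8
ee_pos: [0.4881, 0.3029, 0.2422]
tool_rot: [-0.0, 0.246, 0.969, -0.0]
wrist_force: [0.7, -0.1, 0.8]
grip_width: 1.0
finger_force: 0.0
```

move_arm(
  series=[
    {"linear": [0,0,0],"turn": [0,0,0.079],"jaw": -1},
    {"linear": [0,0,0],"turn": [0,0,0.158],"jaw": -1},
    {"linear": [0,0,0],"turn": [0,0,0.237],"jaw": -1},
    {"linear": [0,0,0],"turn": [0,0,0.316],"jaw": -1},
    {"linear": [0,0,0],"turn": [0,0,0.395],"jaw": -1},
    {"linear": [0,0,0],"turn": [0,0,0.474],"jaw": -1},
    {"linear": [0,0,0],"turn": [0,0,0.553],"jaw": -1},
    {"linear": [0,0,0],"turn": [0,0,0.632],"jaw": -1},
    {"linear": [0,0,0],"turn": [0,0,0.711],"jaw": -1},
    {"linear": [0,0,0],"turn": [0,0,0.79],"jaw": -1},
  ],
)

```text
clock: 5.63
ee_pos: [0.4881, 0.303, 0.2422]
tool_rot: [-0.0, -0.363, 0.932, -0.0]
wrist_force: [0.0, 0.6, -0.0]
grip_width: 0.996
finger_force: 0.0
```

```bash
python3 -c "
from h import *
s=ctrl.get_state();print(s['joint_pos'],s['ee_pos'],rot(s['tool_rot'])[:,0],s['clock'])"
```

```text
[ 5.55498704e-01  2.20870691e-01  7.43271336e-02  1.42439461e+00
 -1.81270571e-06 -1.88332827e-01] [0.48809094 0.30295575 0.24223295] [-7.35879581e-01 -6.77112415e-01  1.39670346e-04] 5.6333
```

move_arm(
  series=[
    {"linear": [0.012,0.025,0],"turn": [0,0,0.079],"jaw": -1},
    {"linear": [0.012,0.025,0],"turn": [0,0,0.158],"jaw": -1},
    {"linear": [0.012,0.025,0],"turn": [0,0,0.237],"jaw": -1},
    {"linear": [0.012,0.025,0],"turn": [0,0,0.316],"jaw": -1},
    {"linear": [0.012,0.025,0],"turn": [0,0,0.395],"jaw": -1},
    {"linear": [0.012,0.025,0],"turn": [0,0,0.474],"jaw": -1},
    {"linear": [0.012,0.025,0],"turn": [0,0,0.553],"jaw": -1},
    {"linear": [0.012,0.025,0],"turn": [0,0,0.632],"jaw": -1},
    {"linear": [0.012,0.025,0],"turn": [0,0,0.711],"jaw": -1},
    {"linear": [0.012,0.025,0],"turn": [0,0,0.79],"jaw": -1},
  ],
)

```text
clock: 6.47
ee_pos: [0.4929, 0.313, 0.2422]
tool_rot: [0.0, 0.837, -0.547, -0.0]
wrist_force: [-1.1, 0.1, 0.5]
grip_width: 1.001
finger_force: 0.0
```

move_arm(
  series=[
    {"linear": [0,0,0],"turn": [0,0,0.079],"jaw": -1},
    {"linear": [0,0,0],"turn": [0,0,0.158],"jaw": -1},
    {"linear": [0,0,0],"turn": [0,0,0.237],"jaw": -1},
    {"linear": [0,0,0],"turn": [0,0,0.316],"jaw": -1},
    {"linear": [0,0,0],"turn": [0,0,0.395],"jaw": -1},
    {"linear": [0,0,0],"turn": [0,0,0.474],"jaw": -1},
    {"linear": [0,0,0],"turn": [0,0,0.553],"jaw": -1},
    {"linear": [0,0,0],"turn": [0,0,0.632],"jaw": -1},
    {"linear": [0,0,0],"turn": [0,0,0.711],"jaw": -1},
    {"linear": [0,0,0],"turn": [0,0,0.79],"jaw": -1},
  ],
)

```text
clock: 7.3
ee_pos: [0.4929, 0.313, 0.2422]
tool_rot: [0.0, 0.999, 0.042, -0.0]
wrist_force: [1.0, -0.7, -0.1]
grip_width: 0.998
finger_force: 0.0
```

```bash
cat >> h.py <<'E'
def rect(p,mask,z):
    n,l,st,_=cv2.connectedComponentsWithStats(mask.astype(np.uint8)); i=1+np.argmax(st[1:,4])
    c=cv2.convexHull(np.argwhere(l==i)[:,::-1].astype(np.int32))[:,0]
    return cv2.minAreaRect(np.array([atz(p,x,z)[:2] for x in c],np.float32)*1000)
E
python3 -c "
from h import *
s=ctrl.get_state();print(s['joint_pos'],s['ee_pos'],np.rad2deg(np.arctan2(*rot(s['tool_rot'])[[1,0],0])),s['clock'])
p=ctrl.camera('wrist');save(p,'w1');h=cv2.cvtColor(p['img'],cv2.COLOR_RGB2HSV)
for t in (150,200):
  m=(h[...,1]<60)&(h[...,2]>t);print(rect(p,m,.038))
print(ctrl.recognise('enclosure',p)[:1])"
```

```text
[ 5.65721824e-01  2.39166155e-01  9.74653236e-02  1.42920286e+00
  2.93555612e-05 -2.66003189e+00] [0.49290397 0.31297887 0.24223681] 4.822073253515917 7.3
((307.28271484375, 208.20440673828125), (142.04010009765625, 88.15397644042969), 42.922637939453125)
((493.19146728515625, 316.4537658691406), (79.1516342163086, 54.36622619628906), 8.72099781036377)
[{'extent': [285.5, 170.6, 340.3, 249.1], 'score': 0.87}]
```

View pics/w1.png

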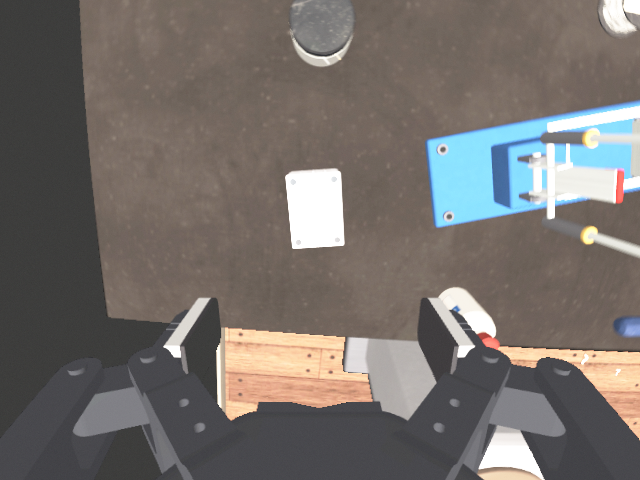

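The wrist view shows the enclosure at (316,209), agreeing with the top view and with free space round it. Descend and grip.

move_arm(
  series=[
    {"linear": [0.001,0.006,-0.09],"turn": [0,0,0.043],"jaw": -1},
    {"linear": [0.001,0.006,-0.18],"turn": [0,0,0.043],"jaw": -1},
    {"linear": [0.001,0.006,-0.27],"turn": [0,0,0.043],"jaw": -1},
    {"linear": [0.001,0.006,-0.36],"turn": [0,0,0.043],"jaw": -1},
    {"linear": [0.001,0.006,-0.44],"turn": [0,0,0.043],"jaw": -1},
    {"linear": [0.001,0.006,-0.5],"turn": [0,0,0.043],"jaw": -1},
    {"linear": [0.001,0.006,-0.54],"turn": [0,0,0.043],"jaw": -1},
    {"linear": [0.001,0.006,-0.555],"turn": [0,0,0.043],"jaw": -1},
    {"linear": [0.001,0.006,-0.555],"turn": [0,0,0.043],"jaw": -1},
    {"linear": [0.001,0.006,-0.555],"turn": [0,0,0.043],"jaw": -1},
  ],
)

```text
clock: 8.23
ee_pos: [0.4937, 0.3156, 0.021]
tool_rot: [-0.0, 0.997, 0.072, 0.0]
wrist_force: [-0.4, 0.3, 0.4]
grip_width: 1.002
finger_force: 0.0
```

move_arm(
  series=[
    {"linear": [0,0,0],"turn": [0,0,0],"jaw": 1},
    {"linear": [0,0,0],"turn": [0,0,0],"jaw": 1},
    {"linear": [0,0,0],"turn": [0,0,0],"jaw": 1},
    {"linear": [0,0,0],"turn": [0,0,0],"jaw": 1},
    {"linear": [0,0,0],"turn": [0,0,0],"jaw": 1},
    {"linear": [0,0,0],"turn": [0,0,0],"jaw": 1},
    {"linear": [0,0,0],"turn": [0,0,0],"jaw": 1},
    {"linear": [0,0,0],"turn": [0,0,0],"jaw": 1},
    {"linear": [0,0,0],"turn": [0,0,0],"jaw": 1},
    {"linear": [0,0,0],"turn": [0,0,0],"jaw": 1},
  ],
  newtons=40,
)

```text
clock: 9.07
ee_pos: [0.4943, 0.316, 0.0219]
tool_rot: [-0.001, 0.997, 0.073, 0.001]
wrist_force: [-1.8, 0.3, 6.9]
grip_width: 0.623
finger_force: 43.8
```

move_arm(
  series=[
    {"linear": [0,0,0.05],"turn": [0,0,0],"jaw": 1},
    {"linear": [0,0,0.14],"turn": [0,0,0],"jaw": 1},
    {"linear": [0,0,0.23],"turn": [0,0,-0.05],"jaw": 1},
    {"linear": [0,0,0.32],"turn": [0,0,-0.12],"jaw": 1},
    {"linear": [0,0,0.41],"turn": [0,0,-0.19],"jaw": 1},
    {"linear": [0,0,0.5],"turn": [0,0,-0.26],"jaw": 1},
    {"linear": [0,0,0.59],"turn": [0,0,-0.33],"jaw": 1},
    {"linear": [0,0,0.68],"turn": [0,0,-0.38],"jaw": 1},
    {"linear": [0,0,0.75],"turn": [0,0,-0.4],"jaw": 1},
    {"linear": [0,0,0.75],"turn": [0,0,-0.4],"jaw": 1},
  ],
)

```text
clock: 9.9
ee_pos: [0.4942, 0.3159, 0.3266]
tool_rot: [-0.003, 0.971, -0.24, 0.003]
wrist_force: [0.3, -0.5, -2.9]
grip_width: 0.622
finger_force: 44.0
```

move_arm(
  series=[
    {"linear": [0.02,-0.073,0],"turn": [0,0,-0.06],"jaw": 1},
    {"linear": [0.04,-0.15,0],"turn": [0,0,-0.12],"jaw": 1},
    {"linear": [0.064,-0.24,0],"turn": [0,0,-0.18],"jaw": 1},
    {"linear": [0.088,-0.33,0],"turn": [0,0,-0.24],"jaw": 1},
    {"linear": [0.112,-0.42,0],"turn": [0,0,-0.3],"jaw": 1},
    {"linear": [0.136,-0.51,0],"turn": [0,0,-0.36],"jaw": 1},
    {"linear": [0.16,-0.6,0],"turn": [0,0,-0.42],"jaw": 1},
    {"linear": [0.18,-0.68,0],"turn": [0,0,-0.48],"jaw": 1},
    {"linear": [0.1925,-0.726,0],"turn": [0,0,-0.52],"jaw": 1},
    {"linear": [0.1925,-0.726,0],"turn": [0,0,-0.52],"jaw": 1},
  ],
)

```text
clock: 10.73
ee_pos: [0.5706, 0.0211, 0.3185]
tool_rot: [0.001, 0.794, -0.608, -0.0]
wrist_force: [-0.6, 0.4, -3.1]
grip_width: 0.626
finger_force: 44.0
```

```bash
cat > st.py <<'E'
from h import *
np.set_printoptions(precision=4,suppress=True)
s=ctrl.get_state();r=rot(s['tool_rot']);print("q",np.round(s['joint_pos'],3),"fix",tofix(s['ee_pos']),"yaw rel fix deg",np.rad2deg(np.arctan2(r[1,0],r[0,0])-yaw),"F",np.round(s['wrist_force'],1),s['clock'],s['grip_width'],s['finger_force'])
E
python3 st.py; python3 - <<'E'
from h import *
np.set_printoptions(precision=4,suppress=True)
P={n:ctrl.camera(n) for n in ["top","side","wrist"]}
save(P["wrist"],"w2")
for q in ["loop_bar","lever_tip","jaw","keeper_seat","lever_pivot"]:
  for n in P:
    for x in ctrl.pinpoint(q,P[n])[:2]: print(q,n,np.round(x["position"]),planeY(P[n],x["position"]),round(x["score"],2))
E
```

```text
q [ 0.038  0.233  0.258  1.598 -0.002 -1.797] fix [ 0.0521 -0.0018  0.3185] yaw rel fix deg -0.47364785295639855 F [-0.6  0.4 -3.1] 10.7333 0.6257491320904357 43.9994752407074
loop_bar top [313. 259.] [-0.0375  0.      0.2358] 0.48
loop_bar top [299. 341.] [-0.0051  0.      2.0912] 0.37
loop_bar side [306. 184.] [-0.0405  0.      0.2502] 0.83
lever_tip top [321. 260.] [-0.0223  0.      0.1374] 0.8
lever_tip side [313. 219.] [-0.0184  0.      0.1243] 0.56
lever_tip side [304. 246.] [-0.0495  0.      0.0535] 0.43
lever_tip wrist [320. 295.] [0.5387 0.     1.2783] 0.72
jaw side [344. 220.] [0.0971 0.     0.0117] 0.6
jaw wrist [313. 156.] [0.1133 0.     0.2761] 0.77
keeper_seat side [351. 199.] [0.1206 0.     0.0714] 0.97
keeper_seat wrist [315. 145.] [ 0.1141 -0.      0.1431] 0.56
lever_pivot top [311. 262.] [-0.0414 -0.      0.1432] 0.88
lever_pivot top [298. 340.] [-0.0014 -0.      2.1309] 0.58
lever_pivot side [305. 243.] [-0.0461  0.      0.0635] 0.88
```

View pics/w2.png

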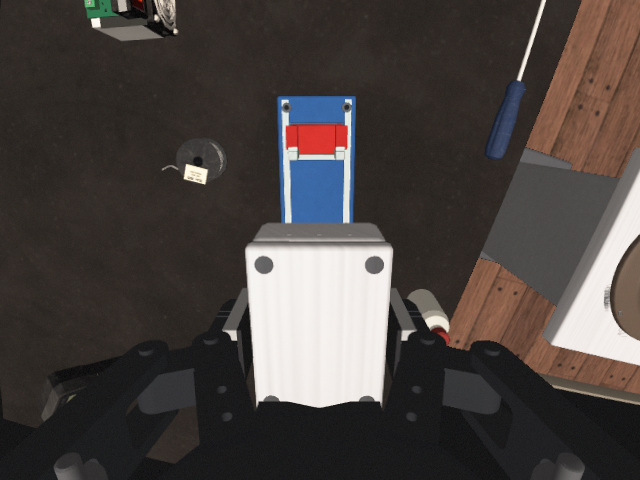

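```bash
python3 - <<'E'
from h import *
np.set_printoptions(precision=4,suppress=True)
p=ctrl.camera("wrist");z=ctrl.get_state()["ee_pos"][2]
for px,zz in [((278,96),.012),((356,97),.012),((281,222),.012),((354,222),.012),((289,160),.08),((345,160),.08),((247,247),z+.016),((390,247),z+.016),((255,402),z+.016),((383,403),z+.016)]: print(px,tofix(atz(p,px,zz)))
E
```

```text
(278, 96) [0.1667 0.0469 0.012 ]
(356, 97) [ 0.1654 -0.0469  0.012 ]
(281, 222) [0.0102 0.0482 0.012 ]
(354, 222) [ 0.01   -0.0485  0.012 ]
(289, 160) [0.0958 0.0296 0.08  ]
(345, 160) [ 0.0957 -0.03    0.08  ]
(247, 247) [0.0846 0.0234 0.3363]
(390, 247) [ 0.0845 -0.0276  0.3363]
(255, 402) [0.0156 0.0248 0.3363]
(383, 403) [ 0.015  -0.0292  0.3363]
```

move_arm(
  series=[
    {"linear": [0.005,0.001,-0.05],"turn": [0,0,0.005],"jaw": 1},
    {"linear": [0.005,0.001,-0.13],"turn": [0,0,0.005],"jaw": 1},
    {"linear": [0.005,0.001,-0.22],"turn": [0,0,0.005],"jaw": 1},
    {"linear": [0.005,0.001,-0.31],"turn": [0,0,0.005],"jaw": 1},
    {"linear": [0.005,0.001,-0.4],"turn": [0,0,0.005],"jaw": 1},
    {"linear": [0.005,0.001,-0.48],"turn": [0,0,0.005],"jaw": 1},
    {"linear": [0.005,0.001,-0.55],"turn": [0,0,0.005],"jaw": 1},
    {"linear": [0.005,0.001,-0.6],"turn": [0,0,0.005],"jaw": 1},
    {"linear": [0.005,0.001,-0.63],"turn": [0,0,0.005],"jaw": 1},
    {"linear": [0.005,0.001,-0.65],"turn": [0,0,0.005],"jaw": 1},
  ],
)

```text
clock: 12.52
ee_pos: [0.5711, 0.0252, 0.0582]
tool_rot: [0.001, 0.799, -0.602, -0.001]
wrist_force: [-0.4, 1.0, -3.6]
grip_width: 0.625
finger_force: 43.9
```

```bash
python3 st.py; python3 - <<'E'
from h import *
P={n:ctrl.camera(n) for n in ["side","wrist"]}
a=cv2.resize(P["side"]["img"][150:300,240:400],(400,375)); b=cv2.resize(P["wrist"]["img"],(400,300)); c=np.zeros((375,800,3),np.uint8); c[:,:400]=a; c[:300,400:]=b
cv2.imwrite("pics/c1.png",c[:,:,::-1])
E
```

```text
q [ 0.044  0.276 -0.264  1.033  0.    -1.806] fix [ 0.0483 -0.0002  0.0582] yaw rel fix deg 0.3574744780698888 F [-0.4  1.  -3.6] 12.5167 0.6249701007385797 43.857741951942444
```

View pics/c1.png

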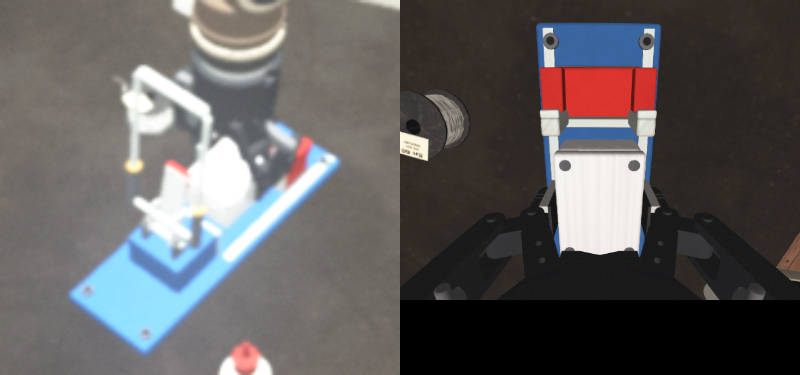

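The crop shows the enclosure aligned with the bed, clear of the loop and with a gap to the red jaw. Set it down and release.

move_arm(
  series=[
    {"linear": [0,0,-0.02],"turn": [0,0,-0.002],"jaw": 1},
    {"linear": [0,0,-0.04],"turn": [0,0,-0.003],"jaw": 1},
    {"linear": [0,0,-0.055],"turn": [0,0,-0.003],"jaw": 1},
    {"linear": [0,0,-0.06],"turn": [0,0,-0.003],"jaw": 1},
    {"linear": [0,0,-0.06],"turn": [0,0,-0.003],"jaw": 1},
    {"linear": [0,0,-0.06],"turn": [0,0,-0.003],"jaw": 0.1},
    {"linear": [0,0,-0.06],"turn": [0,0,-0.003],"jaw": -0.3},
    {"linear": [0,0,-0.06],"turn": [0,0,-0.003],"jaw": -0.6},
    {"linear": [0,0,-0.06],"turn": [0,0,-0.003],"jaw": -0.6},
    {"linear": [0,0,-0.06],"turn": [0,0,-0.003],"jaw": -0.6},
  ],
)

```text
clock: 13.45
ee_pos: [0.5728, 0.0254, 0.037]
tool_rot: [-0.0, 0.797, -0.604, 0.001]
wrist_force: [0.5, 0.4, -0.4]
grip_width: 0.796
finger_force: 0.0
```

```bash
python3 st.py
```

```text
q [ 0.044  0.291 -0.294  0.984  0.    -1.801] fix [0.0486 0.0014 0.037 ] yaw rel fix deg 0.09416134917971189 F [ 0.5  0.4 -0.4] 13.45 0.7964090457540485 0.0
```

move_arm(
  series=[
    {"linear": [0,0,0.08],"turn": [0,0,0],"jaw": -0.6},
    {"linear": [0,0,0.17],"turn": [0,0,0],"jaw": -0.6},
    {"linear": [0,0,0.26],"turn": [0,0,0],"jaw": 0},
    {"linear": [0.02,-0.07,0.28],"turn": [0,0,0],"jaw": 1},
    {"linear": [0.045,-0.16,0.28],"turn": [0,0,0],"jaw": 1},
    {"linear": [0.07,-0.25,0.28],"turn": [0,0,0],"jaw": 1},
    {"linear": [0.088,-0.313,0.28],"turn": [0,0,0],"jaw": 1},
    {"linear": [0.088,-0.313,0.2],"turn": [0,0,0],"jaw": 1},
    {"linear": [0.088,-0.313,0.1],"turn": [0,0,0],"jaw": 1},
    {"linear": [0.088,-0.313,0.05],"turn": [0,0,0],"jaw": 1},
  ],
)

```text
clock: 14.28
ee_pos: [0.6062, -0.1005, 0.0529]
tool_rot: [0.001, 0.797, -0.604, -0.001]
wrist_force: [-0.9, 0.6, 0.1]
grip_width: 0.0
finger_force: 0.0
```

```bash
python3 st.py; python3 - <<'E'
from h import *
np.set_printoptions(precision=4,suppress=True)
p=ctrl.camera("top");save(p,"t2");h=cv2.cvtColor(p['img'],cv2.COLOR_RGB2HSV)
m=(h[...,1]<60)&(h[...,2]>170);mm=np.zeros_like(m);mm[225:275,325:372]=m[225:275,325:372]
a=cv2.resize(p["img"][210:300,270:430],(800,450),interpolation=cv2.INTER_CUBIC)
q=ctrl.camera("side")
cv2.imwrite("pics/c2.png",a[:,:,::-1])
for n,P in (("top",p),("side",q)):
  for k in("enclosure","jaw"):
    for x in ctrl.pinpoint(k,P)[:2]: print(n,k,tofix(atz(P,x["position"],.012)),x["score"])
E
```

```text
q [-0.164  0.355 -0.167  1.051  0.    -2.008] fix [ 0.1788 -0.0003  0.0529] yaw rel fix deg 0.012678628042266767 F [-0.9  0.6  0.1] 14.2833 0.00027720036982506994 0.0
top enclosure [ 0.0584 -0.0004  0.012 ] 0.69
top jaw [ 0.0954 -0.007   0.012 ] 0.97
side enclosure [ 0.0532 -0.0015  0.012 ] 0.72
side jaw [0.0933 0.005  0.012 ] 0.84
```

View pics/c2.png

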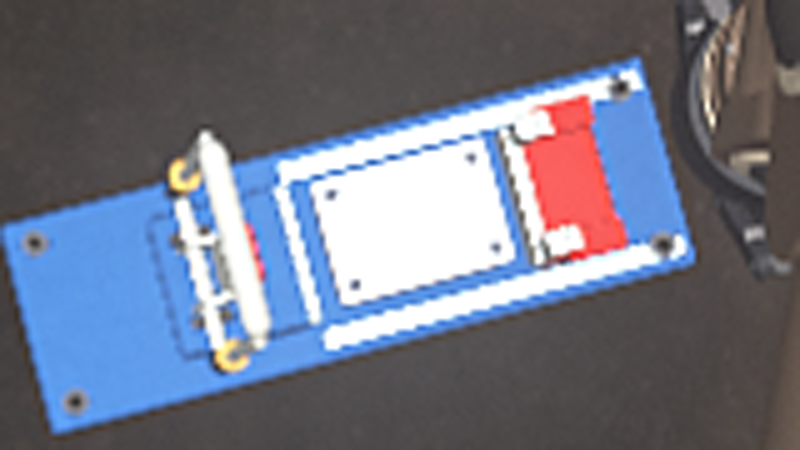

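The crop shows the enclosure lying square and central on the bed, centre near (410,220), with small gaps to both jaws, and the gripper behind the red jaw. Now push the jaw.

move_arm(
  series=[
    {"linear": [0,0,-0.03],"turn": [0,0,0],"jaw": 1},
    {"linear": [0,0,-0.055],"turn": [0,0,0],"jaw": 1},
    {"linear": [-0.007,0.024,-0.057],"turn": [0,0,0],"jaw": 1},
    {"linear": [-0.013,0.048,-0.057],"turn": [0,0,0],"jaw": 1},
    {"linear": [-0.018,0.065,-0.057],"turn": [0,0,0],"jaw": 1},
    {"linear": [-0.021,0.075,-0.057],"turn": [0,0,0],"jaw": 1},
    {"linear": [-0.024,0.085,-0.057],"turn": [0,0,0],"jaw": 1},
    {"linear": [-0.027,0.095,-0.057],"turn": [0,0,0],"jaw": 1},
    {"linear": [-0.029,0.103,-0.057],"turn": [0,0,0],"jaw": 1},
    {"linear": [-0.029,0.103,-0.057],"turn": [0,0,0],"jaw": 1},
  ],
)

```text
clock: 15.42
ee_pos: [0.596, -0.0582, 0.0338]
tool_rot: [-0.0, 0.797, -0.604, 0.0]
wrist_force: [-0.3, -0.3, 0.4]
grip_width: -0.002
finger_force: 0.2
```

```bash
python3 st.py
```

```text
q [-0.097  0.338 -0.236  0.996  0.    -1.943] fix [0.1353 0.0012 0.0338] yaw rel fix deg 0.11482570849223196 F [-0.3 -0.3  0.4] 15.4167 -0.0017042672922663194 0.196655981708318
```

move_arm(
  series=[
    {"linear": [-0.0013,0.0048,-0.005],"turn": [0,0,0],"jaw": 1},
    {"linear": [-0.0026,0.0096,-0.005],"turn": [0,0,0],"jaw": 1},
    {"linear": [-0.004,0.0144,-0.005],"turn": [0,0,0],"jaw": 1},
    {"linear": [-0.0053,0.0192,-0.005],"turn": [0,0,0],"jaw": 1},
    {"linear": [-0.0066,0.024,-0.005],"turn": [0,0,0],"jaw": 1},
    {"linear": [-0.0079,0.0288,-0.005],"turn": [0,0,0],"jaw": 1},
    {"linear": [-0.0092,0.0336,-0.005],"turn": [0,0,0],"jaw": 1},
    {"linear": [-0.0106,0.0384,-0.005],"turn": [0,0,0],"jaw": 1},
    {"linear": [-0.0119,0.0432,-0.005],"turn": [0,0,0],"jaw": 1},
    {"linear": [-0.0119,0.0432,-0.005],"turn": [0,0,0],"jaw": 1},
  ],
)

```text
clock: 16.25
ee_pos: [0.5935, -0.0479, 0.0321]
tool_rot: [0.005, 0.796, -0.605, 0.006]
wrist_force: [8.9, -28.2, -2.5]
grip_width: -0.001
finger_force: 14.5
```

```bash
python3 st.py; python3 - <<'E'
from h import *
np.set_printoptions(precision=4,suppress=True)
for n in("top","side"):
  P=ctrl.camera(n)
  for k in("enclosure","jaw"):
    for x in ctrl.pinpoint(k,P)[:1]: print(n,k,tofix(atz(P,x["position"],.012)),x["score"])
E
```

```text
q [-0.074  0.33  -0.252  0.984 -0.015 -1.915] fix [0.1247 0.0016 0.0321] yaw rel fix deg -0.13157010982580392 F [  8.9 -28.2  -2.5] 16.25 -0.0014572365714238817 14.462538957595825
top enclosure [0.0448 0.0008 0.012 ] 0.73
top jaw [ 0.0715 -0.0011  0.012 ] 0.73
side enclosure [ 0.0374 -0.0114  0.012 ] 0.93
side jaw [0.0724 0.0066 0.012 ] 0.86
```

move_arm(
  series=[
    {"linear": [0.008,-0.03,0],"turn": [0,0,0],"jaw": 1},
    {"linear": [0.012,-0.043,0.04],"turn": [0,0,0],"jaw": 1},
    {"linear": [0.012,-0.043,0.13],"turn": [0,0,0],"jaw": 1},
    {"linear": [0.012,-0.043,0.22],"turn": [0,0,0],"jaw": 1},
    {"linear": [0.012,-0.043,0.31],"turn": [0,0,-0.07],"jaw": 1},
    {"linear": [0.012,-0.043,0.4],"turn": [0,0,-0.14],"jaw": 1},
    {"linear": [0.012,-0.043,0.49],"turn": [0,0,-0.21],"jaw": 1},
    {"linear": [0.012,-0.043,0.58],"turn": [0,0,-0.28],"jaw": 1},
    {"linear": [0.012,-0.043,0.67],"turn": [0,0,-0.35],"jaw": 1},
    {"linear": [0.012,-0.043,0.76],"turn": [0,0,-0.42],"jaw": 1},
  ],
)

```text
clock: 17.38
ee_pos: [0.5948, -0.0573, 0.3366]
tool_rot: [-0.0, -0.557, 0.831, 0.002]
wrist_force: [0.7, -0.2, 0.5]
grip_width: -0.003
finger_force: 0.0
```

move_arm(
  series=[
    {"linear": [-0.015,0.05,0],"turn": [0,0,-0.07],"jaw": -0.4},
    {"linear": [-0.03,0.1,0],"turn": [0,0,-0.14],"jaw": -0.4},
    {"linear": [-0.045,0.15,0],"turn": [0,0,-0.21],"jaw": -0.4},
    {"linear": [-0.06,0.2,0],"turn": [0,0,-0.28],"jaw": -0.4},
    {"linear": [-0.075,0.26,0],"turn": [0,0,-0.35],"jaw": -0.4},
    {"linear": [-0.09,0.32,0],"turn": [0,0,-0.42],"jaw": -0.4},
    {"linear": [-0.105,0.38,0],"turn": [0,0,-0.49],"jaw": -0.4},
    {"linear": [-0.12,0.42,0],"turn": [0,0,-0.55],"jaw": -0.4},
    {"linear": [-0.125,0.44,0],"turn": [0,0,-0.58],"jaw": -0.4},
    {"linear": [-0.125,0.44,0],"turn": [0,0,-0.58],"jaw": -0.4},
  ],
)

```text
clock: 18.22
ee_pos: [0.5445, 0.1199, 0.3348]
tool_rot: [-0.001, -0.138, 0.99, 0.001]
wrist_force: [-0.5, -0.1, 0.7]
grip_width: 0.7
finger_force: 0.0
```

```bash
python3 st.py; python3 - <<'E'
from h import *
np.set_printoptions(precision=4,suppress=True)
c=[]
for n in("top","side","wrist"):
  P=ctrl.camera(n); c.append(P)
  for k in("loop_bar","lever_tip","keeper_seat","jaw","enclosure"):
    for x in ctrl.pinpoint(k,P)[:1]: print(n,k,x["position"],planeY(P,x["position"]),tofix(atz(P,x["position"],.239)) if k=="loop_bar" else "",x["score"])
im=np.zeros((375,800,3),np.uint8); im[:,:400]=cv2.resize(c[1]["img"][150:300,240:400],(400,375)); im[:300,400:]=cv2.resize(c[2]["img"],(400,300))
cv2.imwrite("pics/c3.png",im[:,:,::-1])
E
```

```text
q [ 0.215  0.213  0.269  1.629  0.002 -0.061] fix [-0.05   -0.0004  0.3348] yaw rel fix deg -89.78200216410312 F [-0.5 -0.1  0.7] 18.2167 0.7002355373881693 0.0
top keeper_seat [373.3, 243.4] [ 0.0769 -0.      0.2158]  0.65
top jaw [363.5, 254.5] [ 0.0858  0.     -0.0857]  0.87
side loop_bar [306.8, 186.5] [-0.038  0.     0.242] [-0.0359  0.0019  0.239 ] 0.84
side lever_tip [312.9, 219.8] [-0.0198  0.      0.1214]  0.94
side keeper_seat [343.7, 209.0] [ 0.0937 -0.      0.0579]  0.74
side jaw [335.6, 225.9] [0.065  0.     0.0196]  0.68
side enclosure [332.3, 236.1] [ 0.0538 -0.     -0.0104]  0.82
wrist loop_bar [299.5, 242.7] [-0.0331 -0.      0.2326] [-0.0334 -0.0021  0.239 ] 0.85
wrist lever_tip [294.0, 208.6] [-0.0213 -0.      0.1174]  0.74
wrist keeper_seat [200.6, 197.7] [ 0.0979 -0.      0.0536]  0.66
wrist jaw [226.4, 190.8] [0.0792 0.     0.0022]  0.66
wrist enclosure [256.8, 193.3] [ 0.0338 -0.      0.0231]  0.75
```

View pics/c3.png

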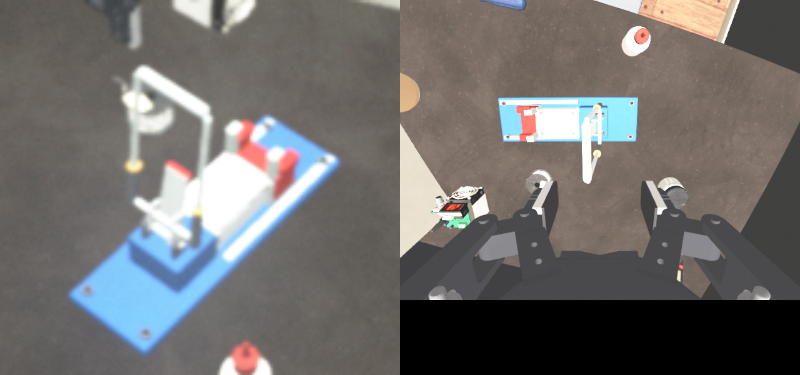

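The crop shows the enclosure clamped between the jaws by position, with the loop still upright at about (140,70)–(210,110). The gripper is above it with the bar between the open fingers. Next I lower round the bar and cage it.

move_arm(
  series=[
    {"linear": [0.005,-0.018,0],"turn": [0,0,0],"jaw": -0.4},
    {"linear": [0.01,-0.036,0],"turn": [0,0,0],"jaw": -0.4},
    {"linear": [0.01,-0.036,-0.08],"turn": [0,0,0],"jaw": -0.4},
    {"linear": [0.01,-0.036,-0.16],"turn": [0,0,0],"jaw": -0.4},
    {"linear": [0.01,-0.036,-0.22],"turn": [0,0,0],"jaw": -0.4},
    {"linear": [0.01,-0.036,-0.24],"turn": [0,0,0],"jaw": -0.4},
    {"linear": [0.01,-0.036,-0.24],"turn": [0,0,0],"jaw": 0.2},
    {"linear": [0.01,-0.036,-0.24],"turn": [0,0,0],"jaw": 0.58},
    {"linear": [0.01,-0.036,-0.24],"turn": [0,0,0],"jaw": 0.58},
    {"linear": [0.01,-0.036,-0.24],"turn": [0,0,0],"jaw": 0.58},
  ],
)

```text
clock: 19.95
ee_pos: [0.5509, 0.1031, 0.2414]
tool_rot: [0.002, -0.137, 0.991, 0.0]
wrist_force: [-0.2, -0.2, 0.1]
grip_width: 0.208
finger_force: 0.0
```

```bash
python3 st.py; python3 - <<'E'
import numpy as np
from h import *
s=tofix(ctrl.get_state()["ee_pos"]); prev=None
for f in [86.8,80,74,68,62,56,50,44,38,32,26,20,14,8,2,-3]:
    b=np.array([-.0436+.1535*np.cos(np.deg2rad(f)),.086+.1535*np.sin(np.deg2rad(f))]); d=(b[0]-s[0])*FX; print(f,np.round(b,4),np.round([d[0]/.4,d[1]/.4,(b[1]-s[2])/.4],3))
E
```

```text
q [ 0.185  0.191  0.036  1.412 -0.    -0.089] fix [-0.0322  0.0012  0.2414] yaw rel fix deg -89.90582775765446 F [-0.2 -0.2  0.1] 19.95 0.2079011621920635 0.0
86.8 [-0.035   0.2393] [-0.002  0.007 -0.005]
80 [-0.0169  0.2372] [ 0.01  -0.037 -0.011]
74 [-0.0013  0.2336] [ 0.021 -0.074 -0.02 ]
68 [0.0139 0.2283] [ 0.031 -0.111 -0.033]
62 [0.0285 0.2215] [ 0.041 -0.146 -0.05 ]
56 [0.0422 0.2133] [ 0.05  -0.179 -0.07 ]
50 [0.0551 0.2036] [ 0.059 -0.21  -0.095]
44 [0.0668 0.1926] [ 0.067 -0.238 -0.122]
38 [0.0774 0.1805] [ 0.074 -0.264 -0.152]
32 [0.0866 0.1673] [ 0.08  -0.286 -0.185]
26 [0.0944 0.1533] [ 0.085 -0.305 -0.22 ]
20 [0.1006 0.1385] [ 0.089 -0.32  -0.257]
14 [0.1053 0.1231] [ 0.093 -0.331 -0.296]
8 [0.1084 0.1074] [ 0.095 -0.338 -0.335]
2 [0.1098 0.0914] [ 0.096 -0.342 -0.375]
-3 [0.1097 0.078 ] [ 0.095 -0.342 -0.409]
```

move_arm(
  series=[
    {"linear": [0.01,-0.037,-0.018],"turn": [0,0,0],"jaw": 0.58},
    {"linear": [0.021,-0.074,-0.028],"turn": [0,0,0],"jaw": 0.58},
    {"linear": [0.031,-0.111,-0.041],"turn": [0,0,0],"jaw": 0.58},
    {"linear": [0.041,-0.146,-0.058],"turn": [0,0,0],"jaw": 0.58},
    {"linear": [0.05,-0.179,-0.078],"turn": [0,0,0],"jaw": 0.58},
    {"linear": [0.059,-0.21,-0.103],"turn": [0,0,0],"jaw": 0.58},
    {"linear": [0.067,-0.238,-0.13],"turn": [0,0,0],"jaw": 0.58},
    {"linear": [0.074,-0.264,-0.16],"turn": [0,0,0],"jaw": 0.58},
    {"linear": [0.08,-0.286,-0.193],"turn": [0,0,0],"jaw": 0.58},
    {"linear": [0.08,-0.286,-0.193],"turn": [0,0,0],"jaw": 0.58},
  ],
)

```text
clock: 20.78
ee_pos: [0.5815, -0.014, 0.1589]
tool_rot: [-0.002, -0.136, 0.991, -0.001]
wrist_force: [2.2, -4.5, 0.1]
grip_width: 0.212
finger_force: 2.2
```

```bash
python3 st.py; python3 - <<'E'
from h import *
np.set_printoptions(precision=4,suppress=True)
c=[]
for n in("top","side","wrist"):
  P=ctrl.camera(n); c.append(P)
  for k in("loop_bar","lever_tip","keeper_seat"):
    for x in ctrl.pinpoint(k,P)[:1]: print(n,k,x["position"],planeY(P,x["position"]),x["score"])
im=np.zeros((375,800,3),np.uint8); im[:,:400]=cv2.resize(c[1]["img"][150:300,240:400],(400,375)); im[:300,400:]=cv2.resize(c[2]["img"],(400,300))
cv2.imwrite("pics/c4.png",im[:,:,::-1])
E
```

```text
q [-0.023  0.247 -0.075  1.252 -0.003 -0.295] fix [ 0.0888 -0.0008  0.1589] yaw rel fix deg -90.021905773231 F [ 2.2 -4.5  0.1] 20.7833 0.2124313873940852 2.1729880571365356
top lever_tip [320.4, 260.2] [-0.0228 -0.      0.1335] 0.7
side loop_bar [341.8, 181.7] [0.0783 0.     0.1645] 0.89
side keeper_seat [345.1, 206.9] [0.0989 0.     0.0611] 0.62
wrist loop_bar [311.2, 304.3] [ 0.0906 -0.      0.1527] 0.89
wrist lever_tip [522.4, 282.0] [-0.0225 -0.      0.1289] 0.57
wrist keeper_seat [312.5, 241.1] [0.0918 0.     0.0568] 0.73
```

View pics/c4.png

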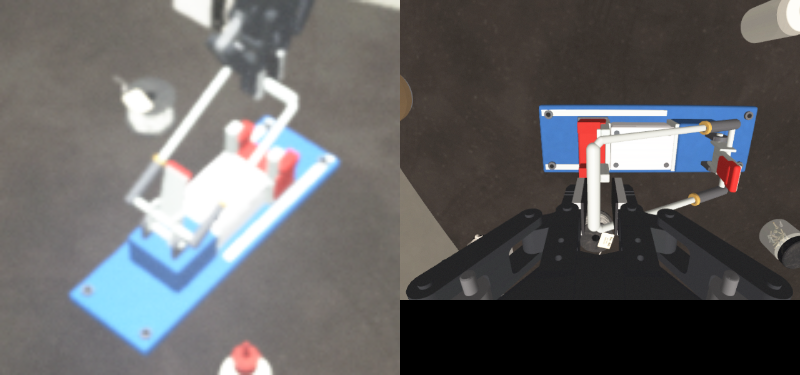

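The crop shows the bar caged between the fingers, the loop leaning toward the red jaw and the lever still up. I keep lowering along the arc behind the prongs.

move_arm(
  series=[
    {"linear": [0.006,-0.022,-0.035],"turn": [0,0,0],"jaw": 0.58},
    {"linear": [0.01,-0.037,-0.072],"turn": [0,0,0],"jaw": 0.58},
    {"linear": [0.014,-0.05,-0.111],"turn": [0,0,0],"jaw": 0.58},
    {"linear": [0.016,-0.057,-0.15],"turn": [0,0,0],"jaw": 0.58},
    {"linear": [0.017,-0.061,-0.175],"turn": [0,0,0],"jaw": 0.58},
    {"linear": [0.017,-0.061,-0.195],"turn": [0,0,0],"jaw": 0.58},
    {"linear": [0.016,-0.059,-0.21],"turn": [0,0,0],"jaw": 0.58},
    {"linear": [0.016,-0.057,-0.22],"turn": [0,0,0],"jaw": 0.58},
    {"linear": [0.015,-0.055,-0.23],"turn": [0,0,0],"jaw": 0.58},
    {"linear": [0.015,-0.055,-0.23],"turn": [0,0,0],"jaw": 0.58},
  ],
)

```text
clock: 22.22
ee_pos: [0.5877, -0.033, 0.0699]
tool_rot: [-0.0, -0.137, 0.991, -0.0]
wrist_force: [-0.6, 0.3, -0.3]
grip_width: 0.21
finger_force: 0.0
```

```bash
python3 st.py; cat > pp.py <<'E'
from h import *
import sys
np.set_printoptions(precision=4,suppress=True)
for n in("top","side","wrist"):
  P=ctrl.camera(n); save(P,sys.argv[1]+n)
  for k in("loop_bar","lever_tip","keeper_seat","jaw"):
    for x in ctrl.pinpoint(k,P)[:1]: print(n,k,x["position"],planeY(P,x["position"]),x["score"])
E
python3 pp.py a
```

```text
q [-0.056  0.297 -0.209  1.065 -0.    -0.331] fix [0.1088 0.     0.0699] yaw rel fix deg -89.87079466301131 F [-0.6  0.3 -0.3] 22.2167 0.21022788860589825 0.0
top lever_tip [321.7, 260.7] [-0.0198 -0.      0.106 ] 0.64
top keeper_seat [373.6, 245.6] [0.0848 0.     0.1496] 0.74
top jaw [361.2, 253.9] [ 0.0754  0.     -0.0321] 0.5
side loop_bar [347.8, 203.5] [0.1091 0.     0.0648] 0.48
side lever_tip [313.6, 217.8] [-0.0174  0.      0.1261] 0.64
side keeper_seat [318.2, 247.6] [-0.0003  0.     -0.0028] 0.68
side jaw [337.2, 228.5] [ 0.0724 -0.      0.0023] 0.57
wrist keeper_seat [326.2, 309.3] [ 0.1058 -0.      0.0643] 0.66
wrist jaw [378.0, 265.2] [0.0736 0.     0.0108] 0.93
```

move_arm(
  series=[
    {"linear": [0,0,0],"turn": [0,0,0],"jaw": 0.45},
    {"linear": [0,0,0.03],"turn": [0,0,0],"jaw": 0.45},
    {"linear": [0,0,0.09],"turn": [0,0,0],"jaw": 0.45},
    {"linear": [0,0,0.17],"turn": [0,0,0],"jaw": 0.45},
    {"linear": [0,0,0.25],"turn": [0,0,0],"jaw": 1},
    {"linear": [0,0,0.31],"turn": [0,0,0],"jaw": 1},
    {"linear": [-0.022,0.08,0.31],"turn": [0,0,0],"jaw": 1},
    {"linear": [-0.044,0.16,0.28],"turn": [0,0,0],"jaw": 1},
    {"linear": [-0.064,0.23,0.22],"turn": [0,0,0],"jaw": 1},
    {"linear": [-0.064,0.23,0.16],"turn": [0,0,0],"jaw": 1},
  ],
)

```text
clock: 23.8
ee_pos: [0.5626, 0.0618, 0.1353]
tool_rot: [0.002, -0.138, 0.99, -0.0]
wrist_force: [-0.4, -0.6, -0.8]
grip_width: 0.001
finger_force: 0.0
```

```bash
python3 st.py; python3 pp.py b; python3 - <<'E'
from h import *
s=tofix(ctrl.get_state()["ee_pos"])
for t in [1.8,1.7,1.6,1.5,1.4,1.3,1.2,1.1,1.,.9,.8,.7,.6,.5,.4,.3,.2,.1,0,-.05]:
    u=np.array([-np.cos(t),np.sin(t)]);n=np.array([np.sin(t),np.cos(t)])
    K=np.array([-.045,.066])+.06*u+.0105*n+[.0145,.011]; d=(K[0]-s[0])*FX
    print(t,np.round(K,4),np.round([d[0]/.4,d[1]/.4,(K[1]-s[2])/.4],3))
E
```

```text
q [ 0.109  0.219 -0.162  1.185  0.    -0.168] fix [0.0108 0.0014 0.1353] yaw rel fix deg -89.71566973946767 F [-0.4 -0.6 -0.8] 23.8 0.0009500035859616484 0.0
top loop_bar [312.7, 264.7] [-0.039   0.      0.0491] 0.26
top lever_tip [321.3, 262.0] [-0.0202  0.      0.0646] 0.46
side loop_bar [345.2, 207.4] [0.0995 0.     0.0588] 0.55
side lever_tip [315.2, 220.6] [-0.012  -0.      0.1114] 0.7
side keeper_seat [345.3, 206.2] [ 0.0995 -0.      0.0632] 0.57
side jaw [336.7, 225.0] [0.0694 0.     0.0191] 0.76
wrist loop_bar [176.2, 258.8] [ 0.104  -0.      0.0677] 0.56
wrist lever_tip [400.2, 305.3] [-0.0224 -0.      0.1273] 0.64
wrist keeper_seat [195.4, 256.2] [ 0.0934 -0.      0.0629] 0.9
wrist jaw [242.7, 234.6] [ 0.0732 -0.      0.0149] 0.85
1.8 [-0.0066  0.133 ] [-0.014  0.05  -0.004]
1.7 [-0.0124  0.1351] [-0.018  0.063  0.002]
1.6 [-0.0183  0.1367] [-0.022  0.077  0.005]
1.5 [-0.0243  0.1376] [-0.026  0.092  0.008]
1.4 [-0.0304  0.1379] [-0.03   0.107  0.009]
1.3 [-0.0364  0.1376] [-0.034  0.121  0.008]
1.2 [-0.0425  0.1367] [-0.038  0.136  0.006]
1.1 [-0.0484  0.1352] [-0.042  0.15   0.002]
1.0 [-0.0541  0.1332] [-0.046  0.164 -0.003]
0.9 [-0.0596  0.1305] [-0.049  0.177 -0.01 ]
0.8 [-0.0648  0.1274] [-0.053  0.189 -0.018]
0.7 [-0.0696  0.1237] [-0.056  0.201 -0.027]
0.6 [-0.0741  0.1195] [-0.059  0.212 -0.037]
0.5 [-0.0781  0.115 ] [-0.062  0.222 -0.049]
0.4 [-0.0817  0.11  ] [-0.064  0.23  -0.061]
0.3 [-0.0847  0.1048] [-0.066  0.237 -0.074]
0.2 [-0.0872  0.0992] [-0.068  0.244 -0.088]
0.1 [-0.0892  0.0934] [-0.069  0.248 -0.103]
0 [-0.0905  0.0875] [-0.07   0.251 -0.117]
-0.05 [-0.0909  0.0845] [-0.071  0.252 -0.125]
```

move_arm(
  series=[
    {"linear": [-0.014,0.05,-0.004],"turn": [0,0,0],"jaw": 1},
    {"linear": [-0.018,0.063,0.002],"turn": [0,0,0],"jaw": 1},
    {"linear": [-0.022,0.077,0.005],"turn": [0,0,0],"jaw": 1},
    {"linear": [-0.026,0.092,0.008],"turn": [0,0,0],"jaw": 1},
    {"linear": [-0.03,0.107,0.009],"turn": [0,0,0],"jaw": 1},
    {"linear": [-0.034,0.121,0.008],"turn": [0,0,0],"jaw": 1},
    {"linear": [-0.038,0.136,0.006],"turn": [0,0,0],"jaw": 1},
    {"linear": [-0.042,0.15,0.002],"turn": [0,0,0],"jaw": 1},
    {"linear": [-0.046,0.164,-0.003],"turn": [0,0,0],"jaw": 1},
    {"linear": [-0.046,0.164,-0.003],"turn": [0,0,0],"jaw": 1},
  ],
)

```text
clock: 25.38
ee_pos: [0.5441, 0.1247, 0.1341]
tool_rot: [0.001, -0.137, 0.991, -0.0]
wrist_force: [-0.0, -0.7, 2.5]
grip_width: 0.004
finger_force: 0.9
```

```bash
python3 st.py; python3 pp.py c
```

```text
q [ 0.225  0.208 -0.179  1.182 -0.    -0.05 ] fix [-0.0548  0.0005  0.1341] yaw rel fix deg -89.86350380015901 F [-0.  -0.7  2.5] 25.3833 0.0037930498179021867 0.9157496178522706
top loop_bar [374.6, 249.6] [ 0.1039 -0.     -0.0013] 0.73
top keeper_seat [440.8, 344.3] [-0.1379 -0.      1.6428] 0.69
top jaw [362.2, 251.9] [ 0.0716 -0.      0.0375] 0.82
side loop_bar [342.0, 207.7] [0.0863 0.     0.0692] 0.64
side lever_tip [300.3, 230.7] [-0.0612  0.      0.1226] 0.71
side keeper_seat [344.1, 205.5] [ 0.0943 -0.      0.0703] 0.8
side jaw [336.4, 224.1] [0.0679 0.     0.024 ] 0.85
wrist loop_bar [87.1, 257.1] [0.0965 0.     0.0613] 0.79
wrist lever_tip [347.1, 310.3] [-0.0668  0.      0.1282] 0.59
wrist keeper_seat [87.7, 259.1] [ 0.0937 -0.      0.065 ] 0.66
```

move_arm(
  series=[
    {"linear": [-0.003,0.013,-0.007],"turn": [0,0,0],"jaw": 1},
    {"linear": [-0.007,0.025,-0.015],"turn": [0,0,0],"jaw": 1},
    {"linear": [-0.01,0.037,-0.024],"turn": [0,0,0],"jaw": 1},
    {"linear": [-0.013,0.048,-0.034],"turn": [0,0,0],"jaw": 1},
    {"linear": [-0.016,0.058,-0.046],"turn": [0,0,0],"jaw": 1},
    {"linear": [-0.018,0.066,-0.058],"turn": [0,0,0],"jaw": 1},
    {"linear": [-0.02,0.073,-0.071],"turn": [0,0,0],"jaw": 1},
    {"linear": [-0.022,0.08,-0.085],"turn": [0,0,0],"jaw": 1},
    {"linear": [-0.023,0.084,-0.1],"turn": [0,0,0],"jaw": 1},
    {"linear": [-0.024,0.087,-0.114],"turn": [0,0,0],"jaw": 1},
  ],
)

```text
clock: 26.97
ee_pos: [0.5349, 0.1608, 0.0884]
tool_rot: [0.001, -0.137, 0.991, 0.002]
wrist_force: [0.8, 3.5, 5.7]
grip_width: -0.003
finger_force: 2.9
```

```bash
python3 st.py; python3 pp.py d
```

```text
q [ 0.291  0.23  -0.255  1.083  0.003  0.015] fix [-0.092   0.0014  0.0884] yaw rel fix deg -89.85369037269837 F [0.8 3.5 5.7] 26.9667 -0.0026473990566173453 2.894524371949956
top loop_bar [370.8, 248.9] [0.0882 0.     0.064 ] 0.84
top jaw [359.0, 253.1] [ 0.0656 -0.      0.024 ] 0.94
side loop_bar [340.6, 207.5] [0.0806 0.     0.075 ] 0.8
side keeper_seat [343.8, 208.5] [0.094  0.     0.0595] 0.93
side jaw [334.1, 224.8] [ 0.0587 -0.      0.0299] 0.68
wrist lever_tip [368.8, 303.3] [-0.1135 -0.      0.0756] 0.63
```

move_arm(
  series=[
    {"linear": [0,0,-0.006],"turn": [0,0,0],"jaw": 1},
    {"linear": [0,0,-0.012],"turn": [0,0,0],"jaw": 1},
    {"linear": [0,0,-0.018],"turn": [0,0,0],"jaw": 1},
    {"linear": [0,0,-0.018],"turn": [0,0,0],"jaw": 1},
    {"linear": [0,0,-0.018],"turn": [0,0,0],"jaw": 1},
    {"linear": [0,0,-0.01],"turn": [0,0,0],"jaw": 1},
    {"linear": [0,0,0.02],"turn": [0,0,0],"jaw": 1},
    {"linear": [0,0,0.08],"turn": [0,0,0],"jaw": 1},
    {"linear": [0,0,0.16],"turn": [0,0,0],"jaw": 1},
    {"linear": [0,0,0.25],"turn": [0,0,0],"jaw": 1},
  ],
)

```text
clock: 28.55
ee_pos: [0.5333, 0.1587, 0.1871]
tool_rot: [-0.002, -0.137, 0.991, -0.0]
wrist_force: [0.7, -0.3, -0.7]
grip_width: -0.001
finger_force: 0.0
```

```bash
python3 st.py; python3 pp.py e; python3 - <<'E'
import cv2,numpy as np
s=cv2.imread("pics/eside.png");w=cv2.imread("pics/ewrist.png")
im=np.zeros((420,800,3),np.uint8); im[:375,:400]=cv2.resize(s[150:300,240:400],(400,375)); im[:300,400:]=cv2.resize(w,(400,300))
cv2.imwrite("pics/c5.png",im)
E
```

```text
q [ 0.289  0.193 -0.081  1.3   -0.     0.015] fix [-0.0904 -0.0007  0.1871] yaw rel fix deg -89.9073415013853 F [ 0.7 -0.3 -0.7] 28.55 -0.0007590691823483706 0.0
top loop_bar [370.8, 248.3] [ 0.0859 -0.      0.0853] 0.69
top keeper_seat [372.3, 244.1] [ 0.0763 -0.      0.2038] 0.83
top jaw [361.7, 253.9] [ 0.0771  0.     -0.0377] 0.6
side loop_bar [341.5, 208.3] [0.0844 0.     0.0686] 0.71
side lever_tip [287.7, 259.7] [-0.1051 -0.      0.0608] 0.82
side keeper_seat [343.7, 206.0] [0.0928 0.     0.0698] 0.94
side jaw [337.9, 227.1] [ 0.0749 -0.      0.0055] 0.79
wrist loop_bar [86.6, 236.0] [ 0.0942 -0.      0.0642] 0.89
wrist lever_tip [352.5, 239.3] [-0.1157  0.      0.0722] 0.72
wrist keeper_seat [86.0, 233.7] [0.0991 0.     0.0577] 0.94
```

View pics/c5.png

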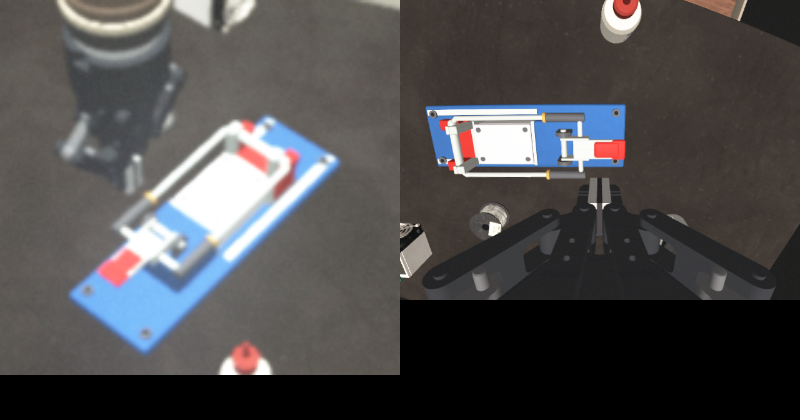

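The last picture shows the lever flat with its red end at (120,268), the loop drawn tight with its bar behind the prongs at (260,140), the enclosure clamped square, and the gripper clear of everything.

```bash
python3 -c "
from cell import ctrl
print(ctrl.job_done())"
```

```text
the job is handed in; nothing more can be done
None
```

The enclosure is clamped square in the fixture, the loop is hooked behind the prongs, the lever is flat over centre, and the job is handed in; the hand-in returned no verdict and I could not measure the clamping force.

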